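# Refit the bayonet fuse carrier and switch the supply on

## Robot

A 6-joint arm with a two-finger parallel gripper is mounted at the origin on a cart in front of the work surface, level with it; the furniture and walls round the work are solid. World frame = base frame: x ahead of the robot, y to its left, z up, the work surface at z = 0. Lengths are in m, angles in degrees, forces in N, time in s.
With the tool pointing down it reaches from about 0.3 to 0.75 m from the base axis. Payload 8.5 kg.
Tool frame: the origin (TCP) lies at the very end of the fingers, on their centre line; the grasp point (between the pads) lies 19 mm behind it (env.hold_point_z is the distance from the TCP to the grasp point, in m); z points along the fingers, y is the line along which they close (so a half turn about z gives the same grasp; the last joint's range is limited). The gripper opens to 85 mm and grips with 20 to 120 N. Pads are 22 mm wide; open, the fingers measure 114 mm over their backs; the gripper's body (76 mm by 85 mm) begins 54 mm behind the grasp point. The pads swing forward as they close: fully open they stand 13 mm farther back than shut.
Start: joints at [-78.226, 21.807, 74.336, -0, 83.858, -12.336], TCP at [0.225, -0.502, 0.231] pointing down, gripper open.
Joint ranges: [-178.18, 178.18], [-50.72, 133.34], [12.68, 142.11], [-81.47, 261.47], [9.98, 163.14], [-165.26, 165.26]. Speed limits (degrees/s): [136.94, 136.94, 180, 180, 180, 180].

## Interface

Orientations are given as a 3x3 rotation matrix whose columns are the frame's x, y, z axes.
In Python, from rig import env, optics gives the robot as it stands.
- The arm moves only by the shell command python3 -m jog 'ROWS' [OPENING] [FORCE]. ROWS is JSON, a list of rows, each an object with "linear": the shift along the tool's x, y, z in units of 40 mm (1.0 is 40 mm), a list of three; "roll": the turn about the tool's z in units of 5 degrees (1.0 is 5 degrees). A call has 1 to 12 rows; each row shifts and turns the commanded pose from where the row before left it, along the tool's axes as they then stand; what a row does not reach is not made up. A row lasts 1/12 s, in which the tool goes at most 41.7 mm and 7.16 degrees, less where a joint would pass 70% of its speed; a pose out of reach is approached as far as the arm can. A call is refused whole if a number of a shift passes 1 or a number of a turn 1, either way. A call with a gripper value outside its range is refused whole. OPENING is the opening, from -1 (shut) to 1 (fully open), set as the call begins (- or left out, the last holds). The fingers move at their own pace and stop on an object; FORCE is the grip in N (left out, the last holds). Time passes only in rows, so rows that do not move let the fingers close. It gives the time, the measured TCP pose, the force, the opening and the grip force at its end, in the units of the state.
- env.observe(): the state, without advancing time (a new reading comes with each control period).
- optics.get_image(name): name is "scene" or "top" or "wrist"; returns the picture (480x640x3 uint8, red, green, blue); there is no depth.
- optics.calibration(name): a dict with "fov_y" (degrees; the focal length in pixels is half the picture's height over the tangent of half this angle, whatever the lens; pixels are square), "cx", "cy" (the principal point, pixels), "D" ([k1, k2, p1, p2, k3] as OpenCV has them; the pictures are not rectified), "T" (4x4, takes a point from camera to world coordinates). Camera axes: x right, y down, z forward; pixel columns grow to the right and rows downward; lengths in m; the calibration is good to about 2 mm. A picture is of the moment at which its call begins: read the wrist's pose just before it. calibration takes no time and is no camera call; for the wrist camera it gives the pose at the moment of the call.
- env.close_job(): hands the job in; it is judged then, once.
The state is a dict: "time_s": time; "q": joint angles; "qvel": joint speeds; "joint_efforts": joint torques, N m; "position": TCP position; "tool_rot": TCP orientation; "ft_force": force on the tool from outside, world axes, zero at the start; "wrist_torque": the same for the moment, N m; "grip_width": finger opening in m; "gripper_force": force on a finger pad.
Only numpy, scipy, OpenCV 4.12 (cv2) and the standard library are available. Lean on these libraries where they do the work, as an engineer would, in place of code of your own. Each camera call takes 0.05 s, during which the arm holds its last target. There are 200 camera calls.

## Task

The new fuse is in its red carrier: put the carrier into the fuse holder on top of the grey switch box. Feel for the entry slots without forcing it, push in against the spring, twist clockwise and let it come up into its notches so that it stays locked when you let go. Only then push the toggle switch over, away from you, to put the supply back on; leave everything else on the table where it is.

Things in the scene. Friction and masses are not known exactly. Their poses are not given: they have to be found in the camera images.
- fuse_carrier: Loose fuse carrier, new fuse inside, about 90 g, standing upright; origin at the centre of its foot, z up. Round barrel 26 mm across (brass foot with 2.5 mm bevel, then black) from 0 to 27.5 mm; red ribbed flange 42 mm across from 27.5 to 32.5 mm; red grip bar on top, from 32.5 to 56.5 mm. A half turn about z makes no difference
- carrier_grip (a point): Middle of the carrier's red grip bar, 44.5 mm above the foot; axes as the carrier. The bar is 36 mm long along x (white line on its top), 12 mm thick along y, 24 mm high: grasp it across y; fingertips must stay above the flange, 12 mm below this point
- carrier_lugs (a point): Point on the carrier's axis 14 mm above the foot, level with its two square brass lugs: 6 x 6 mm, in line with the grip bar, sticking out along the carrier's +x and -x to 20 mm from the axis. The lugs break if carrier and box press on each other with more than 60 N
- switch_box: Grey fused switch box bolted to the table, 130 (x) x 200 (y) x 70 mm (z); origin at the centre of its underside, +x to its back, +z up. On top: the fuse holder at x=0, y=+45 mm, and the toggle switch at x=0, y=-55 mm
- holder_mouth (a point): Centre of the fuse holder's mouth, on its axis, level with its rim (6 mm above the box's top); axes as the box. White ceramic socket 51 mm across in a flat steel nut 76 mm across, 3 mm high. Bore 29 mm for the barrel; two lug slots facing each other, 8.3 mm wide at the bore. Off the slots the lugs land on the rim with the carrier's foot 11 mm below the mouth; on them it goes on down freely
- holder_axis (a point): Point on the holder's axis level with the box's top; axes as the box, NOT as the slots: the holder was nutted in at no particular angle. The line through its two slots lies anywhere within 0.55 rad either way of the box's x axis, fixed during the job and not measured: see it or feel for it, 0.07 rad play either way
- spring_contact_top (a point): Point on the holder's axis 15 mm below the mouth where the carrier's foot meets the domed spring contact: 4 N at first, 0.5 N more per mm. With the foot 25 mm below the mouth (9 N) the lugs are under the lands and it can be turned clockwise seen from above, never the other way; at 27.5 mm (10 N) the flange stops hard on the rim
- locked_foot (a point): Where the carrier's foot is when locked: on the axis, 21 mm below the mouth, flange 6.5 mm above the rim. The notches are 1.05 rad (60 degrees) clockwise from the slots, 0.08 rad play either way, a wall behind them. Let up there, the spring (7 N) lifts the lugs 4 mm into them and it cannot turn or come out. Short of them it stays low under the land
- toggle (a joint): Steel toggle switch of the box: 0 = off, leaning to the box's front (-x); 0.84 rad = on, leaning to the back (+x). Stays where it is left. Pivot 74 mm above the table at box x=0, y=-55 mm, about 0.05 N m stiff
- toggle_tip (a point): Ball end of the toggle, 13 mm across, on an 8 mm thick stem, 40 mm from the pivot: about 110 mm above the table
- blown_fuse: the old blown fuse, white ceramic tube with two metal end caps, 51 x 14 mm, lying on the table; origin under its middle. Leave alone
- screwdriver: screwdriver, 190 mm long, lying in front of the box; origin at its underside. Leave alone
- keys: bunch of keys with a red tag, 84 x 118 x 8 mm. Leave alone
- order_pad: white order pad with a red edge, 150 x 87 x 18 mm. Leave alone
- marker: black marker pen with a white band, 132 x 18 mm, lying. Leave alone
- mug: green and white mug, 78 mm across, 101 mm high. Leave alone
Things that resemble listed ones, but are neither listed nor needed, are in the scene too. Of the things like the fuse_carrier, leave any that is purple; of the rest the smaller one is meant.

How it is judged (in metres and radians):
On the way, in this order (a step that is already met when the one before it is completed fails the run):
1. the carrier is locked home in the holder and let go, the switch still off (z of fuse_carrier in the frame of switch_box between 0.0528 and 0.0578 m and horizontal distance between fuse_carrier and holder_mouth below 0.004 m and angle between fuse_carrier's own z axis and vertical below 0.12 rad and contact force between the fingers and fuse_carrier below 0.2 N and linear speed of fuse_carrier below 0.02 m/s), for 0.3 s.
2. the switch is pushed over to on (value of joint toggle above 0.68 rad), for 0.2 s.
At the end, for the whole second after the job is handed in: The carrier sits locked in the holder: upright (within 0.12 rad), within 4 mm of the holder's axis, its foot 52.8 to 57.8 mm above the box's underside (21 mm below the mouth when seated in the notches), at rest and let go; the toggle is on (above 0.68 rad) (all of step 1 and value of joint toggle above 0.68 rad); the robot touches nothing.
It fails at once if carrier and box press on each other with more than 60 N (contact force between fuse_carrier and switch_box above 60 N).
It fails at once if the switch is moved on while the carrier is not yet down in the holder (value of joint toggle above 0.45 rad and z of fuse_carrier in the frame of switch_box above 0.0585 m).
It fails at once if something else on the table is shifted by more than 30 mm (distance of any of blown_fuse, screwdriver, keys, order_pad, marker, mug from where it was at the start of the episode above 0.03 m).
It also fails if it takes over 69 s, if anything falls off the work surface, if the arm or the gripper's body presses on something with over 40 N, if the wrist force passes 120 N, or if a joint passes its speed limit or range.

## Working session

There is one attempt and no reset: what is moved stays moved. The work goes in short steps, Python scripts to look and compute and a shell command to move; the robot and the scene stay as the last step left them, time stands still between calls to the robot, and variables do not carry over. Pictures are saved under pics/ and viewed, at most 11 in all, crops included, and the job is handed in when it is done.

```bash
mkdir -p pics; ls
python3 - <<'E'
from rig import env, optics
import cv2,numpy as np
s=env.observe();print({k:np.round(v,3).tolist() for k,v in s.items()})
a=[optics.get_image(n) for n in("scene","top")]
for n,i in zip(("scene","top"),a):
    cv2.imwrite(f"pics/{n}0.png",i[...,::-1]);c=optics.calibration(n);print(n,c["fov_y"],c["cx"],c["cy"],c["D"],np.round(c["T"],3).tolist())
E
```

```text
pics
{'time_s': 0.0, 'q': [-78.227, 21.841, 74.385, 0.001, 83.859, -12.336], 'qvel': [0.03, 0.01, -0.006, -0.038, 0.02, 0.05], 'joint_efforts': [-0.0, -44.847, -23.127, -0.0, 0.005, -0.0], 'position': [0.225, -0.502, 0.231], 'tool_rot': [[0.913, 0.408, -0.0], [0.408, -0.913, 0.001], [0.0, -0.001, -1.0]], 'ft_force': [0.068, -0.146, 0.414], 'wrist_torque': [-0.004, 0.046, 0.005], 'gripper_force': 0.0, 'grip_width': 0.086}
scene 43.08926109855116 317.393278434893 250.01559437013307 [0.03850763 0.         0.         0.         0.        ] [[-0.711, -0.538, 0.453, -0.106], [-0.703, 0.544, -0.457, 0.405], [-0.0, -0.644, -0.765, 1.118], [0.0, 0.0, 0.0, 1.0]]
top 51.59437757899784 322.3939391001014 236.48421971238187 [-0.12169308  0.          0.          0.          0.        ] [[-0.011, -0.989, 0.149, 0.367], [-1.0, 0.011, -0.001, -0.22], [-0.001, -0.149, -0.989, 1.056], [0.0, 0.0, 0.0, 1.0]]
```

View pics/top0.png

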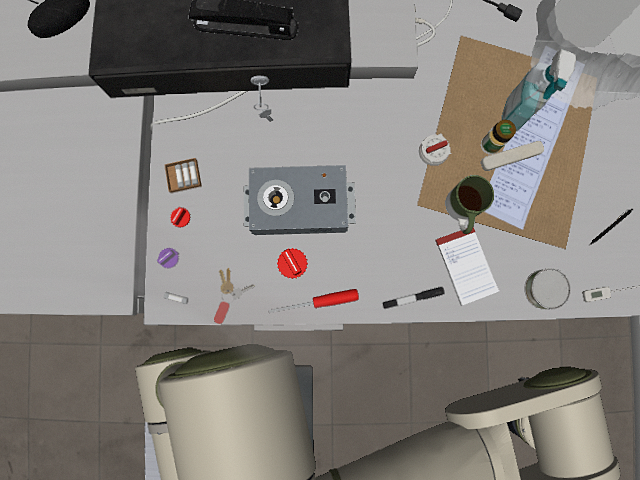

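View pics/scene0.png

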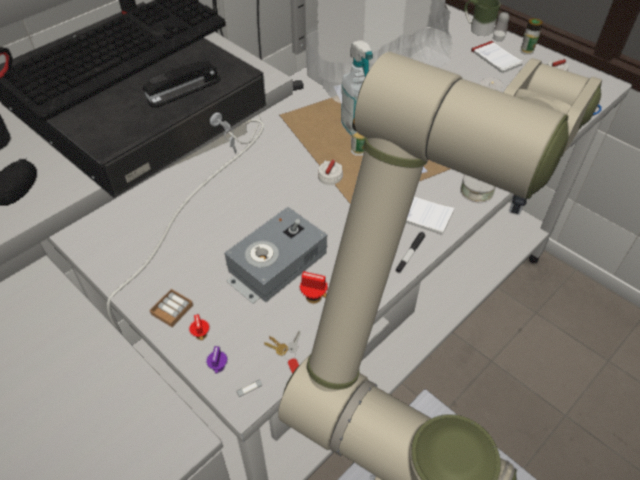

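The top view shows the small red carrier at about (180,217), the big red decoy at (292,263) and the purple one at (168,258). The box is at (298,200), with the holder at (275,197) and the toggle at (324,197), leaning toward the viewer. Next I'll measure these.

```bash
cat > h.py <<'E'
from rig import env, optics
import cv2,numpy as np
def pt(c,uv,z):
    f=240/np.tan(np.radians(c["fov_y"]/2));K=np.array([[f,0,c["cx"]],[0,f,c["cy"]],[0,0,1]])
    n=cv2.undistortPoints(np.float64(uv).reshape(-1,1,2),K,np.array(c["D"])).reshape(-1,2)
    T=np.array(c["T"]);d=np.c_[n,np.ones(len(n))]@T[:3,:3].T;o=T[:3,3]
    return o+d*((z-o[2])/d[:,2])[:,None]
def st():
    s=env.observe();print(s["time_s"],np.round(s["position"],4),"yaw",np.degrees(np.arctan2(s["tool_rot"][1][0],s["tool_rot"][0][0])).round(2),"F",np.round(s["ft_force"],1),"T",np.round(s["wrist_torque"],2),"w",round(s["grip_width"],4),"gf",s["gripper_force"]);return s
E
python3 - <<'E'
from h import *
im=cv2.imread("pics/top0.png");c=optics.calibration("top")
hsv=cv2.cvtColor(im,cv2.COLOR_BGR2HSV)
red=((hsv[...,0]<8)|(hsv[...,0]>172))&(hsv[...,1]>150)&(hsv[...,2]>80)
n,l,s,ce=cv2.connectedComponentsWithStats(red.astype(np.uint8))
for i in range(1,n):
    if s[i,4]>80: print(s[i],ce[i],pt(c,[ce[i]],.0325).round(4)[0])
# box top face
g=(hsv[...,1]>15)&(hsv[...,1]<90)&(hsv[...,0]>90)&(hsv[...,0]<125)&(hsv[...,2]>90)&(hsv[...,2]<190)
roi=np.zeros_like(g);roi[150:245,230:365]=1
cv2.imwrite("pics/m.png",np.uint8(g&roi)*255)
a=cv2.resize(im[195:240,155:205],None,fx=8,fy=8,interpolation=cv2.INTER_CUBIC)
b=cv2.resize(im[155:245,235:365],None,fx=5,fy=5,interpolation=cv2.INTER_CUBIC)
o=np.zeros((600,800,3),np.uint8);
a=a[:150] if 0 else cv2.resize(im[203:233,160:200],None,fx=5,fy=5,interpolation=cv2.INTER_CUBIC)
o[:450,:650]=b;o[450:600,:200]=a
s2=cv2.imread("pics/scene0.png");d=cv2.resize(s2[236:276,240:340],None,fx=5,fy=5)[:150]
o[450:600,250:750]=d
cv2.imwrite("pics/crop0.png",o)
E
```

```text
[426 141  21  11  95] [436.43157895 146.11578947] [ 0.717  -0.4703  0.0325]
[171 207  19  20 230] [180.46521739 217.24347826] [0.5665 0.0796 0.0325]
[436 231  31  14 159] [449.96855346 237.10691824] [ 0.5174 -0.489   0.0325]
[277 248  31  31 631] [291.8858954 262.9318542] [ 0.4671 -0.1571  0.0325]
[313 289  45  19 503] [335.54473161 297.9860835 ] [ 0.3939 -0.2464  0.0325]
```

View pics/crop0.png

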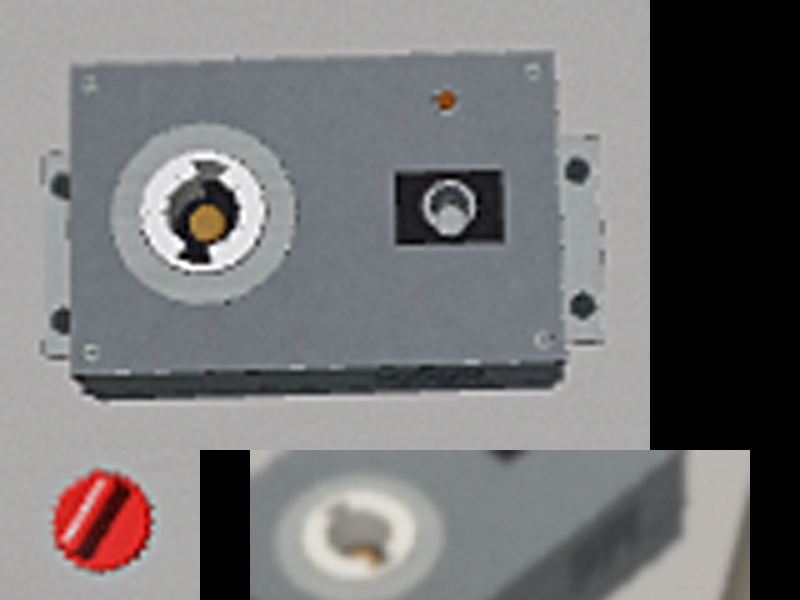

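The crop shows the slots at crop (209,163) and (195,253), about 9° clockwise from image vertical, so a yaw of about -9°. The carrier's white line runs (65,540)→(100,482), a bar yaw of about -31°. I'll move over there and take wrist pictures on the way.

```bash
cat > snap.py <<'E'
from h import *
import sys,pickle
def snap(n):
    s=st();c=optics.calibration("wrist");im=optics.get_image("wrist")
    cv2.imwrite(f"pics/{n}.png",im[...,::-1]);pickle.dump(c,open(f"pics/{n}.pkl","wb"))
    return c
if __name__=="__main__":
    c=snap(sys.argv[1]);print(c["fov_y"],c["cx"],c["cy"],c["D"],np.round(c["T"],3).tolist())
E
R='python3 -m jog'
python3 - <<'E'
from h import *
c=optics.calibration("top");o=np.array([235,155])
P=lambda x,y,z:pt(c,[np.array([x,y])/5+o],z)[0].round(4)
print("mouth",P(203,212,.076),"nut",P(203,213,.073),"slots",P(209,163,.076),P(195,254,.076))
for q in((70,65),(555,50),(563,358),(72,373)):print("corner",P(*q,.07))
print("toggle base",P(449,205,.074),"tip",P(451,218,.11))
E
python3 -m jog '[{"linear":[0.7625,-0.544,0]},{"linear":[0.7625,-0.544,0]},{"linear":[0.7625,-0.544,0]},{"linear":[0.7625,-0.544,0]},{"linear":[0.7625,-0.544,0]},{"linear":[0.7625,-0.544,0]},{"linear":[0.7625,-0.544,0]},{"linear":[0.7625,-0.544,0]},{"linear":[0.7625,-0.544,0]},{"linear":[0.7625,-0.544,0]},{"linear":[0.7625,-0.544,0]},{"linear":[0.7625,-0.544,0]}]' 
python3 snap.py w1
python3 -m jog '[{"linear":[0.7625,-0.544,0]},{"linear":[0.7625,-0.544,0]},{"linear":[0.7625,-0.544,0]},{"linear":[0.7625,-0.544,0]},{"linear":[0.7625,-0.544,0]},{"linear":[0.7625,-0.544,0]}]' 
python3 -m jog '[{"linear":[0,0,0],"roll":-1},{"linear":[0,0,0],"roll":-1},{"linear":[0,0,0],"roll":-1},{"linear":[0,0,0],"roll":-1},{"linear":[0,0,0],"roll":-1},{"linear":[0,0,0],"roll":-1},{"linear":[0,0,0],"roll":-1},{"linear":[0,0,0],"roll":-1},{"linear":[0,0,0],"roll":-1},{"linear":[0,0,0],"roll":-1},{"linear":[0,0,0],"roll":-1},{"linear":[0,0,0],"roll":-1}]' 
python3 snap.py w2
python3 -c "
import cv2,numpy as np
a=cv2.imread('pics/w1.png');b=cv2.imread('pics/w2.png')
cv2.imwrite('pics/w12.png',cv2.resize(np.hstack([a,b]),(800,300),interpolation=cv2.INTER_AREA))"
```

```text
mouth [ 0.5964 -0.127   0.076 ] nut [ 0.5966 -0.1267  0.073 ] slots [ 0.6167 -0.1293  0.076 ] [ 0.579  -0.1238  0.076 ]
corner [ 0.6607 -0.0711  0.07  ]
corner [ 0.6645 -0.2712  0.07  ]
corner [ 0.5357 -0.2719  0.07  ]
corner [ 0.5319 -0.0736  0.07  ]
toggle base [ 0.5985 -0.2267  0.074 ] tip [ 0.5848 -0.2271  0.11  ]
0.1 [ 0.2246 -0.5018  0.2308] yaw 24.11 F [ 0.3 -0.1 -0.6] T [ 0.01 -0.02  0.06] w 0.0851 gf 0.0
71.93033267137781 316.3878427794727 236.67012234777772 [0.01916442 0.         0.         0.         0.        ] [[0.409, -0.882, -0.235, 0.285], [-0.913, -0.395, -0.104, -0.476], [-0.001, 0.257, -0.966, 0.374], [0.0, 0.0, 0.0, 1.0]]
time_s: 1.15
position: [0.2246, -0.5019, 0.231]
tool_rot: [[0.098, 0.995, -0.0], [0.995, -0.098, 0.001], [0.001, -0.0, -1.0]]
ft_force: [-0.2, 1.0, 0.5]
grip_width: 0.0854
gripper_force: 0.0
1.15 [ 0.2246 -0.5019  0.231 ] yaw 84.36 F [-0.2  1.   0.5] T [-0.01 -0.05  0.08] w 0.0854 gf 0.0
71.93033267137781 316.3878427794727 236.67012234777772 [0.01916442 0.         0.         0.         0.        ] [[0.995, -0.095, -0.025, 0.232], [-0.098, -0.962, -0.256, -0.438], [0.0, 0.257, -0.966, 0.374], [0.0, 0.0, 0.0, 1.0]]invalid input
invalid input
```

View pics/w12.png

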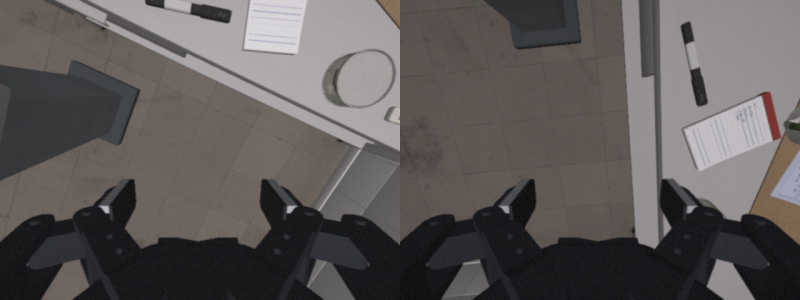

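The first call was refused because roll is required, so only the roll ran. The camera sits about 70 mm ahead along tool x; neither frame shows the box yet. Next stop is above the holder.

```bash
python3 -m jog '[{"linear":[0.82,0.6,0],"roll":0},{"linear":[0.82,0.6,0],"roll":0},{"linear":[0.82,0.6,0],"roll":0},{"linear":[0.82,0.6,0],"roll":0},{"linear":[0.82,0.6,0],"roll":0},{"linear":[0.82,0.6,0],"roll":0},{"linear":[0.82,0.6,0],"roll":0},{"linear":[0.82,0.6,0],"roll":0},{"linear":[0.82,0.6,0],"roll":0},{"linear":[0.82,0.6,0],"roll":0},{"linear":[0.82,0.6,0],"roll":0},{"linear":[0,0,0],"roll":0}]' >/dev/null
python3 -m jog '[{"linear":[0,0,0],"roll":0},{"linear":[0,0,0],"roll":0}]' >/dev/null
python3 snap.py w3
python3 -m jog '[{"linear":[0.85,0,0],"roll":-1},{"linear":[0.85,0,0],"roll":-1},{"linear":[0.85,0,0],"roll":-1},{"linear":[0.85,0,0],"roll":-1},{"linear":[0.85,0,0],"roll":-1},{"linear":[0,0,0],"roll":-1},{"linear":[0,0,0],"roll":-1},{"linear":[0,0,0],"roll":-1},{"linear":[0,0,0],"roll":-1},{"linear":[0,0,0],"roll":-1},{"linear":[0,0,0],"roll":-1},{"linear":[0,0,0],"roll":-1}]' >/dev/null
python3 -m jog '[{"linear":[0,0,0],"roll":-1},{"linear":[0,0,0],"roll":0},{"linear":[0,0,0],"roll":0}]' 
python3 snap.py w4
python3 -c "
import cv2,numpy as np
a=cv2.imread('pics/w3.png');b=cv2.imread('pics/w4.png')
cv2.imwrite('pics/w34.png',cv2.resize(np.hstack([a,b]),(800,300),interpolation=cv2.INTER_AREA))"
```

```text
2.3667 [ 0.524  -0.1704  0.231 ] yaw 84.06 F [-0.6  0.4 -0.5] T [-0.02 -0.    0.05] w 0.0854 gf 0.0
71.93033267137781 316.3878427794727 236.67012234777772 [0.01916442 0.         0.         0.         0.        ] [[0.995, -0.1, -0.027, 0.532], [-0.103, -0.961, -0.256, -0.106], [-0.0, 0.258, -0.966, 0.374], [0.0, 0.0, 0.0, 1.0]]
time_s: 3.67
position: [0.5119, -0.003, 0.2314]
tool_rot: [[-0.856, 0.518, 0.0], [0.518, 0.856, -0.0], [-0.0, -0.0, -1.0]]
ft_force: [0.7, 1.4, 0.6]
grip_width: 0.0854
gripper_force: 0.0
3.6667 [ 0.5119 -0.003   0.2314] yaw 148.83 F [0.7 1.4 0.6] T [ 0.01 -0.01  0.01] w 0.0854 gf 0.0
71.93033267137781 316.3878427794727 236.67012234777772 [0.01916442 0.         0.         0.         0.        ] [[0.518, 0.827, 0.221, 0.457], [0.856, -0.5, -0.134, 0.03], [0.0, 0.258, -0.966, 0.375], [0.0, 0.0, 0.0, 1.0]]
```

View pics/w34.png

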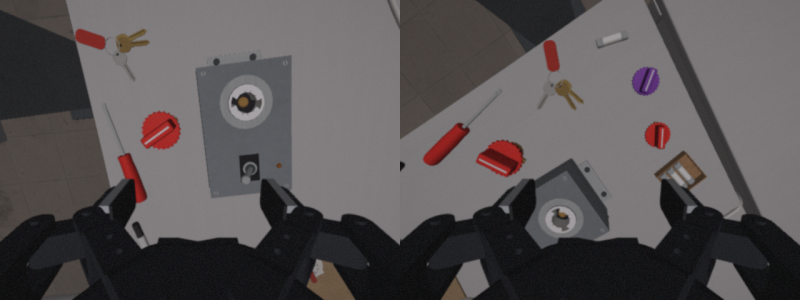

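w3 (left) shows the holder at full-resolution (390,163) and the toggle at (400,275). In w4 (right) the small carrier is at (411,216), its white line running nearly vertically. Now the precise measurements.

```bash
cat > meas.py <<'E'
from h import *
import pickle
def load(n): return cv2.imread(f"pics/{n}.png"),pickle.load(open(f"pics/{n}.pkl","rb"))
def carrier(n,u,v):
    im,c=load(n);hsv=cv2.cvtColor(im,cv2.COLOR_BGR2HSV)
    red=(((hsv[...,0]<8)|(hsv[...,0]>172))&(hsv[...,1]>120)&(hsv[...,2]>60)).astype(np.uint8)
    k,l,s,ce=cv2.connectedComponentsWithStats(red)
    i=min((i for i in range(1,k) if s[i,4]>80),key=lambda i:np.hypot(*(ce[i]-(u,v))))
    cn=max(cv2.findContours((l==i).astype(np.uint8),0,1)[0],key=len);h=cv2.convexHull(cn)
    f=np.zeros(red.shape,np.uint8);cv2.fillPoly(f,[h],1);f=cv2.erode(f,np.ones((3,3)))
    ys,xs=np.nonzero(f)
    w=(f>0)&(hsv[...,1]<130)&(hsv[...,2]>120)
    (cc,ax,an)=cv2.fitEllipse(h);print("flange",cc,ax,pt(c,[cc],.031)[0].round(4))
    y,x=np.nonzero(w);p=pt(c,np.c_[x,y],.0565)[:,:2];m=p.mean(0);e,V=np.linalg.eigh(np.cov(p.T))
    d=V[:,1];pr=(p-m)@d;print("line n",len(x),"mid",(m+d*(pr.max()+pr.min())/2).round(4),"len",np.ptp(pr).round(4),"yaw",(np.degrees(np.arctan2(d[1],d[0]))%180).round(1))
def holder(n,g):
    """g: first guess of mouth, world xy; rectify plane z=.076 around it"""
    im,c=load(n);f=240/np.tan(np.radians(c["fov_y"]/2));K=np.array([[f,0,c["cx"]],[0,f,c["cy"]],[0,0,1]])
    T=np.linalg.inv(c["T"]);r=np.arange(-.045,.045,.0002);X,Y=np.meshgrid(r+g[0],r+g[1],indexing="ij")
    P=np.c_[X.ravel(),Y.ravel(),np.full(X.size,.076)]
    q=cv2.projectPoints(P,cv2.Rodrigues(T[:3,:3])[0],T[:3,3],K,np.array(c["D"]))[0].reshape(*X.shape,2).astype(np.float32)
    R=cv2.remap(im,q[...,0],q[...,1],cv2.INTER_LINEAR)[::-1,::-1].copy() # up=+x, left=+y
    cv2.imwrite(f"pics/{n}_rect.png",R);gr=R.mean(2)
    t=cv2.threshold(np.uint8(gr),0,255,cv2.THRESH_OTSU)[0]
    return R,gr
E
python3 - <<'E'
from meas import *
carrier("w4",411,216)
for n,g in(("w3",(.5964,-.127)),("w4",(.5964,-.127))):
    R,gr=holder(n,g)
    wht=np.uint8(R.min(2)>0.8*np.percentile(R.min(2),97))
    k,l,s,ce=cv2.connectedComponentsWithStats(wht);i=1+s[1:,4].argmax();print(s[i],ce[i])
    cn=max(cv2.findContours(np.uint8(l==i),0,1)[0],key=len);e=cv2.fitEllipse(cv2.convexHull(cn))
    cx,cy=e[0];print(n,"centre",g[0]+(224.5-cy)*.0002,g[1]+(224.5-cx)*.0002,"diam",e[1][0]*.0002,e[1][1]*.0002)
    # angular profile at r=17.5mm in world yaw
    a=np.radians(np.arange(0,360,2))
    for rr in (.0165,.018,.0195):
        v=[gr[int(round(cy-rr*np.cos(t)/.0002)),int(round(cx-rr*np.sin(t)/.0002))] for t in a]
        v=np.array(v);print(rr,[int(np.degrees(t)) for t,b in zip(a,v) if b<0.6*v.max()])
im=np.hstack([cv2.imread("pics/w3_rect.png"),cv2.imread("pics/w4_rect.png")])
cv2.imwrite("pics/rect.png",cv2.resize(im,(800,400)))
E
```

```text
flange (412.42041015625, 216.3791961669922) (40.35301971435547, 43.0635986328125) [0.5692 0.0811 0.031 ]
line n 103 mid [0.5686 0.0808] len 0.0302 yaw 150.9
[   96    89   255   252 28298] [223.10866492 212.90045233]
w3 centre 0.5984265289306641 -0.12665153198242188 diam 0.050611010742187504 0.05081470031738281
0.0165 [0, 2, 4, 6, 156, 158, 160, 162, 164, 166, 168, 170, 172, 174, 176, 178, 180, 182, 184, 336, 338, 340, 342, 344, 346, 348, 350, 352, 354, 356, 358]
0.018 [0, 2, 4, 6, 154, 156, 158, 160, 162, 164, 166, 168, 170, 172, 174, 176, 178, 180, 182, 184, 334, 336, 338, 340, 342, 344, 346, 348, 350, 352, 354, 356, 358]
0.0195 [0, 2, 4, 6, 8, 154, 156, 158, 160, 162, 164, 166, 168, 170, 172, 174, 176, 178, 180, 182, 184, 186, 334, 336, 338, 340, 342, 344, 346, 348, 350, 352, 354, 356, 358]
[   98    87   255   254 29229] [226.50176195 212.3441103 ]
w4 centre 0.5984919982910156 -0.12714823608398437 diam 0.05100332946777344 0.051184899902343754
0.0165 [0, 2, 4, 156, 158, 160, 162, 164, 166, 168, 170, 172, 174, 176, 178, 180, 182, 338, 340, 342, 344, 346, 348, 350, 352, 354, 356, 358]
0.018 [0, 2, 4, 6, 154, 156, 158, 160, 162, 164, 166, 168, 170, 172, 174, 176, 178, 180, 182, 184, 336, 338, 340, 342, 344, 346, 348, 350, 352, 354, 356, 358]
0.0195 [0, 2, 4, 6, 154, 156, 158, 160, 162, 164, 166, 168, 170, 172, 174, 176, 178, 180, 182, 184, 338, 340, 342, 344, 346, 348, 350, 352, 354, 356, 358]
```

View pics/rect.png

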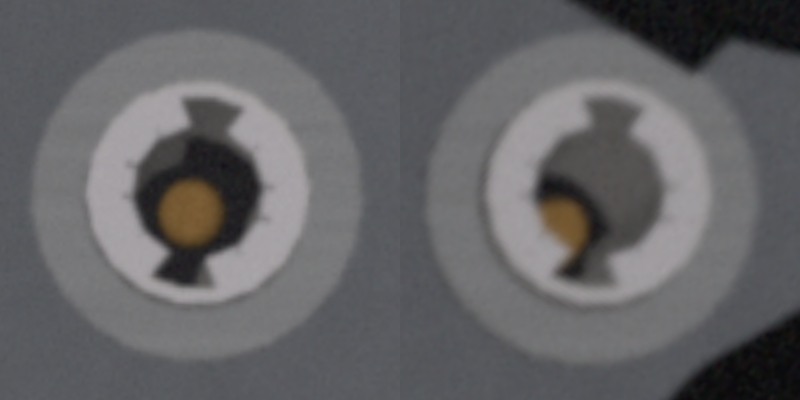

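Holder mouth is at (0.5985,-0.127), and the slot line's yaw is 170° (symmetric dark wedges in both views). The carrier is at (0.569,0.081), bar yaw 151°. I'll move above it and refine from closer.

```bash
python3 -m jog '[{"linear":[-0.045,0.846,0],"roll":0},{"linear":[-0.045,0.846,0],"roll":0},{"linear":[-0.045,0.846,0],"roll":0},{"linear":[0,0,0],"roll":-0.4},{"linear":[0,0,0.6],"roll":0},{"linear":[0,0,0.6],"roll":0},{"linear":[0,0,0.6],"roll":0},{"linear":[0,0,0.6],"roll":0},{"linear":[0,0,0],"roll":0},{"linear":[0,0,0],"roll":0},{"linear":[0,0,0],"roll":0}]' 0.2 40
python3 snap.py w5
python3 - <<'E'
from meas import *
im,c=load("w5");T=np.linalg.inv(c["T"]);f=240/np.tan(np.radians(c["fov_y"]/2));p=T[:3,:3]@[.569,.081,.045]+T[:3,3];u,v=f*p[0]/p[2]+c["cx"],f*p[1]/p[2]+c["cy"];print(u,v)
carrier("w5",u,v);cv2.imwrite("pics/w5v.png",im)
E
```

```text
time_s: 4.63
position: [0.5697, 0.0821, 0.1368]
tool_rot: [[-0.875, 0.484, 0.002], [0.484, 0.875, -0.0], [-0.002, 0.001, -1.0]]
ft_force: [-0.2, 0.1, 0.0]
grip_width: 0.0512
gripper_force: 0.0
4.6333 [0.5697 0.0821 0.1368] yaw 151.04 F [-0.2  0.1  0. ] T [0.06 0.01 0.02] w 0.0512 gf 0.0
71.93033267137781 316.3878427794727 236.67012234777772 [0.01916442 0.         0.         0.         0.        ] [[0.484, 0.845, 0.228, 0.513], [0.875, -0.468, -0.125, 0.113], [0.001, 0.26, -0.966, 0.28], [0.0, 0.0, 0.0, 1.0]]
314.4370445932681 238.2045748571818
flange (313.6642150878906, 233.9082489013672) (54.44483184814453, 59.71787643432617) [0.569  0.0802 0.031 ]
line n 200 mid [0.5653 0.0825] len 0.0371 yaw 147.0
```

View pics/w5.png

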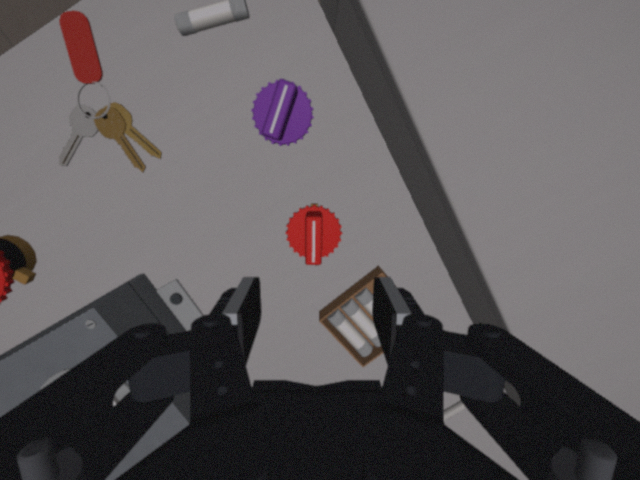

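The white line runs (314,222)–(314,263), exactly along tool x, so the yaw is right. The wooden block's nearest corner is about 25 mm back along tool x, clear of the fingers.

Run:
```python
from meas import *
im,c=load("w5")
hsv=cv2.cvtColor(im,cv2.COLOR_BGR2HSV)[205:270,300:328]
for v in range(0,65,4):print(205+v,[int(x) for x in hsv[v,::2,1]])
p=pt(c,[[314,222],[314,263],[314,242.5]],.0565);print(p.round(4))
s=st();print((np.array(s["tool_rot"]).T@(np.r_[p[2,:2],.0355]-s["position"])/.04).round(3))
```

```text
205 [4, 8, 12, 66, 45, 48, 165, 189, 146, 34, 57, 42, 8, 6]
209 [187, 172, 192, 191, 191, 193, 193, 197, 194, 200, 191, 193, 178, 154]
213 [187, 189, 203, 187, 213, 199, 214, 183, 174, 199, 208, 196, 196, 190]
217 [194, 193, 188, 196, 192, 204, 207, 198, 198, 208, 203, 192, 193, 197]
221 [196, 190, 200, 208, 197, 192, 112, 61, 181, 196, 194, 192, 194, 194]
225 [197, 193, 191, 199, 196, 193, 90, 34, 180, 199, 190, 191, 200, 194]
229 [209, 192, 196, 198, 192, 195, 74, 31, 185, 193, 190, 212, 194, 197]
233 [194, 196, 195, 193, 194, 190, 77, 33, 178, 197, 204, 189, 194, 198]
237 [190, 198, 196, 197, 191, 190, 76, 36, 193, 195, 194, 192, 200, 201]
241 [191, 203, 195, 192, 188, 187, 73, 36, 192, 204, 190, 205, 190, 205]
245 [196, 201, 197, 194, 194, 188, 77, 34, 191, 193, 200, 194, 200, 200]
249 [195, 208, 199, 188, 203, 193, 74, 35, 195, 206, 191, 198, 196, 201]
253 [189, 199, 199, 194, 210, 181, 49, 32, 196, 190, 200, 198, 200, 192]
257 [37, 23, 58, 196, 197, 180, 54, 55, 198, 199, 180, 63, 35, 39]
261 [8, 8, 22, 183, 189, 189, 63, 75, 188, 201, 181, 22, 8, 8]
265 [6, 8, 10, 26, 42, 38, 45, 45, 59, 50, 27, 8, 6, 8]
269 [6, 10, 8, 8, 9, 8, 4, 6, 12, 12, 6, 8, 6, 4]
[[0.556  0.088  0.0565]
 [0.5822 0.0734 0.0565]
 [0.5689 0.0808 0.0565]]
4.6833 [0.5698 0.0822 0.1371] yaw 151.05 F [0.  0.3 0.4] T [ 0.03  0.02 -0.04] w 0.0514 gf 0.0
[ 0.01  -0.046  2.54 ]
```

```bash
python3 -m jog '[{"linear":[0.01,-0.046,0.5],"roll":0},{"linear":[0,0,0.5],"roll":0},{"linear":[0,0,0.5],"roll":0},{"linear":[0,0,0.5],"roll":0},{"linear":[0,0,0.3],"roll":0},{"linear":[0,0,0.24],"roll":0},{"linear":[0,0,0],"roll":0},{"linear":[0,0,0],"roll":0},{"linear":[0,0,0],"roll":0}]' 0.2 60
python3 -m jog '[{"linear":[0,0,0],"roll":0},{"linear":[0,0,0],"roll":0},{"linear":[0,0,0],"roll":0},{"linear":[0,0,0],"roll":0},{"linear":[0,0,0],"roll":0},{"linear":[0,0,0],"roll":0},{"linear":[0,0,0],"roll":0},{"linear":[0,0,0],"roll":0}]' -1 60
```

```text
time_s: 5.43
position: [0.5685, 0.081, 0.035]
tool_rot: [[-0.875, 0.483, 0.002], [0.483, 0.875, -0.0], [-0.002, 0.001, -1.0]]
ft_force: [-0.4, 0.2, 1.7]
grip_width: 0.0508
gripper_force: 0.0
time_s: 6.1
position: [0.568, 0.081, 0.0343]
tool_rot: [[-0.876, 0.483, 0.001], [0.483, 0.876, -0.0], [-0.001, 0.0, -1.0]]
ft_force: [-1.5, 0.5, 6.3]
grip_width: 0.011
gripper_force: 59.0
```

```bash
python3 -m jog '[{"linear":[0,0,-0.3],"roll":0},{"linear":[0,0,-0.6],"roll":0},{"linear":[0,0,-0.8],"roll":0},{"linear":[0,0,-0.8],"roll":0},{"linear":[0,0,0],"roll":-0.95},{"linear":[0,0,0],"roll":-0.95},{"linear":[0,0,0],"roll":-0.95},{"linear":[0,0,0],"roll":-0.95},{"linear":[0,0,0],"roll":0},{"linear":[0,0,0],"roll":0},{"linear":[0,0,0],"roll":0}]'
python3 - <<'E'
from h import *
s=st();print(s["q"][5],(np.array(s["tool_rot"]).T@(np.r_[.5976,-.1267,.1149]-s["position"])/.04).round(3))
E
```

```text
time_s: 7.02
position: [0.5676, 0.081, 0.1336]
tool_rot: [[-0.985, 0.174, -0.0], [0.174, 0.985, 0.0], [0.0, -0.0, -1.0]]
ft_force: [0.1, 0.2, -1.2]
grip_width: 0.0104
gripper_force: 58.5
7.0167 [0.5676 0.081  0.1336] yaw 169.98 F [ 0.1  0.2 -1.2] T [-0.01  0.01 -0.06] w 0.0104 gf 58.491241335868835
-83.67904258798686 [-1.642 -4.983  0.466]
```

```bash
python3 -m jog '[{"linear":[-0.205,-0.623,0],"roll":0},{"linear":[-0.205,-0.623,0],"roll":0},{"linear":[-0.205,-0.623,0],"roll":0},{"linear":[-0.205,-0.623,0],"roll":0},{"linear":[-0.205,-0.623,0],"roll":0},{"linear":[-0.205,-0.623,0],"roll":0},{"linear":[-0.205,-0.623,0],"roll":0},{"linear":[-0.205,-0.623,0],"roll":0},{"linear":[0,0,0],"roll":0},{"linear":[0,0,0],"roll":0},{"linear":[0,0,0],"roll":0}]'
python3 snap.py w6
```

```text
time_s: 7.93
position: [0.5979, -0.1261, 0.1335]
tool_rot: [[-0.985, 0.173, -0.001], [0.173, 0.985, 0.001], [0.001, 0.0, -1.0]]
ft_force: [0.1, 1.0, -0.8]
grip_width: 0.0106
gripper_force: 58.6
7.9333 [ 0.5979 -0.1261  0.1335] yaw 170.06 F [ 0.1  1.  -0.8] T [-0.01 -0.03 -0.02] w 0.0106 gf 58.60928177833557
71.93033267137781 316.3878427794727 236.67012234777772 [0.01916442 0.         0.         0.         0.        ] [[0.173, 0.952, 0.254, 0.535], [0.985, -0.167, -0.044, -0.115], [0.001, 0.258, -0.966, 0.277], [0.0, 0.0, 0.0, 1.0]]
```

View pics/w6.png

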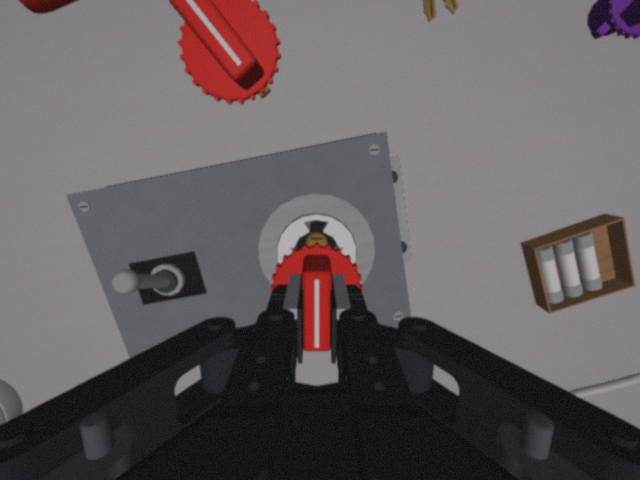

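The carrier is held upright, its white line at column 317, with the near slot visible at (316,228), so it's well aligned. Next I'll check the in-hand offset along the bar.

```bash
python3 - <<'E'
from meas import *
im,c=load("w6");h=cv2.cvtColor(im,cv2.COLOR_BGR2HSV)[...,1][265:360,317]
print([265+i for i in range(95) if h[i]<110])
p=pt(c,[[317,279],[317,349.5],[317,315]],.0992+.0565);print(p.round(4),(p[0]+p[1])/2)
# holder nut circle seen
R,gr=holder("w6",(.5985,-.127))
E
python3 -m jog '[{"linear":[0,-0.02,0.15],"roll":0},{"linear":[0,0,0.15],"roll":0},{"linear":[0,0,0.1],"roll":0},{"linear":[0,0,0],"roll":0},{"linear":[0,0,0],"roll":0}]'
```

```text
[279, 280, 281, 282, 283, 284, 285, 286, 287, 288, 289, 290, 291, 292, 293, 294, 295, 296, 297, 298, 299, 300, 301, 302, 303, 304, 305, 306, 307, 308, 309, 310, 311, 312, 313, 314, 315, 316, 317, 318, 319, 320, 321, 322, 323, 324, 325, 326, 327, 328, 329, 330, 331, 332, 333, 334, 335, 336, 337, 338, 339, 340, 341, 342, 343, 344, 345, 346, 347, 351, 352, 353, 354, 355, 356, 357, 358, 359]
[[ 0.5834 -0.1237  0.1557]
 [ 0.6143 -0.1291  0.1557]
 [ 0.5987 -0.1263  0.1557]] [ 0.59884446 -0.12635415  0.1557    ]
time_s: 8.4
position: [0.5978, -0.1272, 0.1173]
tool_rot: [[-0.985, 0.172, -0.001], [0.172, 0.985, 0.0], [0.001, 0.0, -1.0]]
ft_force: [-0.1, 0.6, -0.4]
grip_width: 0.0107
gripper_force: 58.6
```

```bash
python3 -m jog '[{"linear":[0,0,0.05],"roll":0},{"linear":[0,0,0.05],"roll":0},{"linear":[0,0,0.05],"roll":0},{"linear":[0,0,0.05],"roll":0},{"linear":[0,0,0.05],"roll":0},{"linear":[0,0,0],"roll":0},{"linear":[0,0,0],"roll":0}]'
python3 -m jog '[{"linear":[0,0,0.05],"roll":0},{"linear":[0,0,0.05],"roll":0},{"linear":[0,0,0],"roll":0},{"linear":[0,0,0],"roll":0}]'
```

```text
time_s: 8.98
position: [0.5979, -0.1275, 0.1076]
tool_rot: [[-0.985, 0.172, -0.0], [0.172, 0.985, 0.0], [0.0, 0.0, -1.0]]
ft_force: [-0.5, 0.6, -0.2]
grip_width: 0.0109
gripper_force: 58.6
time_s: 9.32
position: [0.5979, -0.1274, 0.1036]
tool_rot: [[-0.985, 0.172, -0.0], [0.172, 0.985, 0.0], [0.0, 0.0, -1.0]]
ft_force: [-0.0, -0.1, -0.0]
grip_width: 0.0107
gripper_force: 58.6
```

In the bore with no contact. Now feel for the slots.

```bash
python3 -m jog '[{"linear":[0,0,0.025],"roll":0},{"linear":[0,0,0.025],"roll":0},{"linear":[0,0,0.025],"roll":0},{"linear":[0,0,0.025],"roll":0},{"linear":[0,0,0.025],"roll":0},{"linear":[0,0,0],"roll":0},{"linear":[0,0,0],"roll":0}]'
python3 -m jog '[{"linear":[0,0,0.025],"roll":0},{"linear":[0,0,0.025],"roll":0},{"linear":[0,0,0],"roll":0},{"linear":[0,0,0],"roll":0}]'
```

```text
time_s: 9.9
position: [0.598, -0.1274, 0.0987]
tool_rot: [[-0.985, 0.172, -0.0], [0.172, 0.985, 0.0], [0.0, 0.0, -1.0]]
ft_force: [0.2, 1.0, -0.9]
grip_width: 0.0106
gripper_force: 58.6
time_s: 10.23
position: [0.5979, -0.1275, 0.0967]
tool_rot: [[-0.985, 0.172, -0.0], [0.172, 0.985, 0.0], [0.0, 0.0, -1.0]]
ft_force: [0.1, 0.4, -1.5]
grip_width: 0.0112
gripper_force: 58.6
```

Past the rim with no force, so the lugs are in the slots. Push in against the spring.

```bash
python3 -m jog '[{"linear":[0,0,0.03],"roll":0},{"linear":[0,0,0.03],"roll":0},{"linear":[0,0,0.03],"roll":0},{"linear":[0,0,0.03],"roll":0},{"linear":[0,0,0.03],"roll":0},{"linear":[0,0,0],"roll":0},{"linear":[0,0,0],"roll":0}]'
python3 -m jog '[{"linear":[0,0,0.03],"roll":0},{"linear":[0,0,0.03],"roll":0},{"linear":[0,0,0.03],"roll":0},{"linear":[0,0,0.03],"roll":0},{"linear":[0,0,0.03],"roll":0},{"linear":[0,0,0],"roll":0},{"linear":[0,0,0],"roll":0}]'
```

```text
time_s: 10.82
position: [0.5981, -0.1275, 0.091]
tool_rot: [[-0.985, 0.172, 0.001], [0.172, 0.985, -0.0], [-0.001, -0.0, -1.0]]
ft_force: [-1.3, 1.0, 3.8]
grip_width: 0.0108
gripper_force: 59.4
time_s: 11.4
position: [0.5982, -0.1275, 0.0853]
tool_rot: [[-0.985, 0.172, 0.001], [0.172, 0.985, -0.0], [-0.001, -0.0, -1.0]]
ft_force: [-1.2, 1.1, 7.4]
grip_width: 0.0108
gripper_force: 59.9
```

```bash
python3 -m jog '[{"linear":[0,0,0.02],"roll":0},{"linear":[0,0,0.02],"roll":0},{"linear":[0,0,0],"roll":0},{"linear":[0,0,0],"roll":0}]'
python3 -m jog '[{"linear":[0,0,0.02],"roll":0},{"linear":[0,0,0],"roll":0},{"linear":[0,0,0],"roll":0}]'
```

```text
time_s: 11.73
position: [0.5982, -0.1275, 0.0838]
tool_rot: [[-0.985, 0.172, 0.001], [0.172, 0.985, -0.0], [-0.001, -0.0, -1.0]]
ft_force: [-1.8, 0.2, 9.4]
grip_width: 0.0106
gripper_force: 60.0
time_s: 11.98
position: [0.5982, -0.1275, 0.0831]
tool_rot: [[-0.985, 0.172, 0.001], [0.172, 0.985, -0.0], [-0.001, -0.0, -1.0]]
ft_force: [-2.2, 0.7, 8.4]
grip_width: 0.0103
gripper_force: 60.0
```

Fully depressed at about 9.5 N. Twist clockwise (positive roll).

```bash
python3 -m jog '[{"linear":[0,0,0],"roll":0.5},{"linear":[0,0,0],"roll":0.5},{"linear":[0,0,0],"roll":0.5},{"linear":[0,0,0],"roll":0.5},{"linear":[0,0,0],"roll":0.5},{"linear":[0,0,0],"roll":0.5},{"linear":[0,0,0],"roll":0},{"linear":[0,0,0],"roll":0}]'
python3 -c "from h import *;st()"
```

```text
time_s: 12.65
position: [0.5987, -0.1278, 0.0833]
tool_rot: [[-0.907, 0.421, 0.002], [0.421, 0.907, -0.001], [-0.003, 0.0, -1.0]]
ft_force: [-0.6, -0.3, 8.4]
grip_width: 0.0107
gripper_force: 60.0
12.65 [ 0.5987 -0.1278  0.0833] yaw 155.09 F [-0.6 -0.3  8.4] T [0.   0.07 0.02] w 0.0107 gf 60.010637640953064
```

```bash
python3 -m jog '[{"linear":[0,0,0],"roll":0.8},{"linear":[0,0,0],"roll":0.8},{"linear":[0,0,0],"roll":0.8},{"linear":[0,0,0],"roll":0.8},{"linear":[0,0,0],"roll":0.8},{"linear":[0,0,0],"roll":0.8},{"linear":[0,0,0],"roll":0.8},{"linear":[0,0,0],"roll":0.8},{"linear":[0,0,0],"roll":0.6},{"linear":[0,0,0],"roll":0},{"linear":[0,0,0],"roll":0},{"linear":[0,0,0],"roll":0}]'
python3 -c "from h import *;st()"
python3 -m jog '[{"linear":[0,0,0],"roll":0.4},{"linear":[0,0,0],"roll":0.4},{"linear":[0,0,0],"roll":0.4},{"linear":[0,0,0],"roll":0},{"linear":[0,0,0],"roll":0},{"linear":[0,0,0],"roll":0}]'
python3 -c "from h import *;st()"
```

```text
time_s: 13.65
position: [0.5987, -0.1278, 0.0834]
tool_rot: [[-0.502, 0.865, 0.003], [0.865, 0.502, -0.001], [-0.002, 0.002, -1.0]]
ft_force: [-0.4, 0.2, 9.1]
grip_width: 0.0108
gripper_force: 60.0
13.65 [ 0.5987 -0.1278  0.0834] yaw 120.11 F [-0.4  0.2  9.1] T [-0.01  0.01  0.02] w 0.0108 gf 59.987284541130066
time_s: 14.15
position: [0.5987, -0.1278, 0.0834]
tool_rot: [[-0.408, 0.913, 0.003], [0.913, 0.408, -0.001], [-0.002, 0.002, -1.0]]
ft_force: [0.7, -0.3, 7.7]
grip_width: 0.0107
gripper_force: 60.0
14.15 [ 0.5987 -0.1278  0.0834] yaw 114.11 F [ 0.7 -0.3  7.7] T [-0.03 -0.    0.01] w 0.0107 gf 59.98993992805481
```

```bash
python3 -m jog '[{"linear":[0,0,0],"roll":0.4},{"linear":[0,0,0],"roll":0.4},{"linear":[0,0,0],"roll":0},{"linear":[0,0,0],"roll":0},{"linear":[0,0,0],"roll":0}]' >/dev/null
python3 -c "from h import *;st()"
python3 -m jog '[{"linear":[0,0,0],"roll":0.4},{"linear":[0,0,0],"roll":0},{"linear":[0,0,0],"roll":0},{"linear":[0,0,0],"roll":0}]' >/dev/null
python3 -c "from h import *;st()"
```

```text
14.5667 [ 0.5987 -0.1279  0.0834] yaw 110.11 F [0.4 0.2 8.4] T [ 0.03  0.03 -0.  ] w 0.0107 gf 59.99103784561157
14.9 [ 0.5987 -0.1279  0.0834] yaw 108.11 F [ 0.4 -0.4  8.9] T [0.06 0.03 0.02] w 0.0111 gf 59.996827840805054
```

Raise gently: rising freely past 25 mm means we're in the notches.

```bash
python3 -m jog '[{"linear":[0,0,-0.025],"roll":-0.2},{"linear":[0,0,-0.025],"roll":0},{"linear":[0,0,-0.025],"roll":0},{"linear":[0,0,0],"roll":0},{"linear":[0,0,0],"roll":0}]' >/dev/null
python3 -c "from h import *;st()"
python3 -m jog '[{"linear":[0,0,-0.025],"roll":0},{"linear":[0,0,-0.025],"roll":0},{"linear":[0,0,0],"roll":0},{"linear":[0,0,0],"roll":0}]' >/dev/null
python3 -c "from h import *;st()"
```

```text
15.3167 [ 0.5987 -0.1278  0.0862] yaw 109.11 F [0.7 0.5 8. ] T [ 0.04 -0.05 -0.02] w 0.011 gf 59.80501055717468
15.65 [ 0.5987 -0.1278  0.0881] yaw 109.11 F [ 0.4 -0.8  5.8] T [ 0.   -0.16  0.  ] w 0.0104 gf 59.75560426712036
```

Still pushed up freely at 22 mm depth, so it's in the notches. Ease up the last millimetre or so, then test for a lock by twisting slightly back.

```bash
python3 -m jog '[{"linear":[0,0,-0.02],"roll":0},{"linear":[0,0,-0.02],"roll":0},{"linear":[0,0,0],"roll":0},{"linear":[0,0,0],"roll":0}]' >/dev/null
python3 -c "from h import *;st()"
python3 -m jog '[{"linear":[0,0,-0.02],"roll":0},{"linear":[0,0,0],"roll":0},{"linear":[0,0,0],"roll":0}]' >/dev/null
python3 -c "from h import *;st()"
```

```text
15.9833 [ 0.5986 -0.1278  0.0893] yaw 109.11 F [ 2.7 -1.3  5.1] T [-0.14 -0.48 -0.04] w 0.0108 gf 59.50581908226013
16.2333 [ 0.5985 -0.1278  0.0894] yaw 109.1 F [ 4.6 -3.  -0.5] T [-0.35 -0.97 -0.09] w 0.0108 gf 59.143858551979065
```

It stopped at foot height 0.0551, the locked height. Release and retreat.

```bash
python3 -m jog '[{"linear":[0,0,0.01],"roll":0},{"linear":[0,0,0],"roll":0},{"linear":[0,0,0],"roll":0},{"linear":[0,0,0],"roll":0},{"linear":[0,0,0],"roll":0},{"linear":[0,0,0],"roll":0},{"linear":[0,0,0],"roll":0}]' 0 40
python3 -m jog '[{"linear":[0,0,-0.5],"roll":0},{"linear":[0,0,-0.6],"roll":0},{"linear":[0,0,-0.6],"roll":0},{"linear":[0,0,-0.6],"roll":0},{"linear":[0,0,-0.3],"roll":0},{"linear":[0,0,0],"roll":0},{"linear":[0,0,0],"roll":0},{"linear":[0,0,0],"roll":0}]' -1 40
python3 snap.py w7
python3 - <<'E'
from h import *
im=optics.get_image("top")[...,::-1]
cv2.imwrite("pics/t7.png",im)
a=cv2.imread("pics/w7.png")
cv2.imwrite("pics/v7.png",np.hstack([cv2.resize(a,(400,300)),cv2.resize(im[150:240,240:360],(400,300),interpolation=cv2.INTER_CUBIC)]))
E
```

```text
time_s: 16.82
position: [0.5979, -0.1274, 0.0893]
tool_rot: [[-0.327, 0.945, -0.0], [0.945, 0.327, 0.0], [0.0, -0.0, -1.0]]
ft_force: [0.2, 0.4, -1.4]
grip_width: 0.0427
gripper_force: 0.0
time_s: 17.48
position: [0.5975, -0.1273, 0.192]
tool_rot: [[-0.327, 0.945, -0.002], [0.945, 0.327, 0.001], [0.002, -0.002, -1.0]]
ft_force: [-0.6, -0.0, -0.1]
grip_width: 0.0002
gripper_force: 0.0
17.4833 [ 0.5975 -0.1273  0.192 ] yaw 109.11 F [-0.6 -0.  -0.1] T [-0.01 -0.04  0.03] w 0.0002 gf 0.0
71.93033267137781 316.3878427794727 236.67012234777772 [0.01916442 0.         0.         0.         0.        ] [[0.945, 0.317, 0.083, 0.577], [0.327, -0.913, -0.243, -0.066], [-0.001, 0.257, -0.967, 0.335], [0.0, 0.0, 0.0, 1.0]]
```

View pics/v7.png

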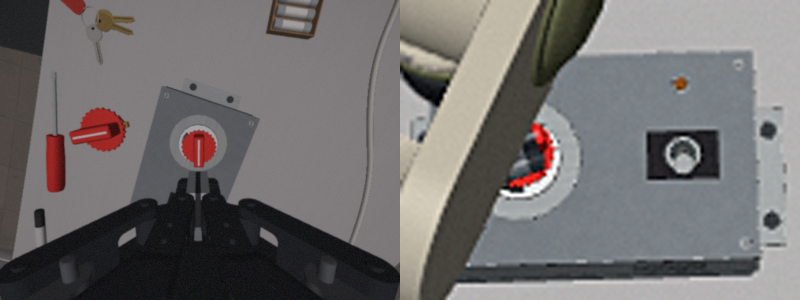

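The carrier sits in the holder and the toggle is still off, leaning to the front. The pivot works out to about (0.600,-0.227), the tip to about (0.584,-0.227,0.110). I'll go in front of it with shut fingers, tool y along +x.

```bash
python3 -m jog '[{"linear":[0,0,0],"roll":0.9},{"linear":[0,0,0],"roll":0.9},{"linear":[0,0,0],"roll":0.9},{"linear":[0,0,0],"roll":0.9},{"linear":[-0.62,-0.33,0],"roll":0},{"linear":[-0.62,-0.33,0],"roll":0},{"linear":[-0.62,-0.33,0],"roll":0},{"linear":[-0.62,-0.33,0],"roll":0},{"linear":[0,0,0],"roll":0},{"linear":[0,0,0],"roll":0},{"linear":[0,0,0],"roll":0}]'
```

```text
time_s: 18.5
position: [0.5471, -0.2272, 0.1927]
tool_rot: [[-0.019, 1.0, -0.001], [1.0, 0.019, 0.001], [0.001, -0.001, -1.0]]
ft_force: [0.7, -0.1, 0.0]
grip_width: 0.0001
gripper_force: 0.0
```

```bash
python3 -m jog '[{"linear":[0,-0.08,0.5],"roll":0},{"linear":[0,0,0.5],"roll":0},{"linear":[0,0,0.5],"roll":0},{"linear":[0,0,0.5],"roll":0},{"linear":[0,0,0.35],"roll":0},{"linear":[0,0,0],"roll":0},{"linear":[0,0,0],"roll":0},{"linear":[0,0,0],"roll":0}]' >/dev/null
python3 -c "from h import *;st()"
python3 -m jog '[{"linear":[0,0.1,0],"roll":0},{"linear":[0,0.1,0],"roll":0},{"linear":[0,0.1,0],"roll":0},{"linear":[0,0.1,0],"roll":0},{"linear":[0,0.1,0],"roll":0},{"linear":[0,0.1,0],"roll":0},{"linear":[0,0,0],"roll":0}]' >/dev/null
python3 -c "from h import *;st()"
python3 -m jog '[{"linear":[0,0.1,0],"roll":0},{"linear":[0,0.1,0],"roll":0},{"linear":[0,0.1,0],"roll":0},{"linear":[0,0,0],"roll":0}]' >/dev/null
python3 -c "from h import *;st()"
```

```text
19.1667 [ 0.5446 -0.2274  0.1003] yaw 91.17 F [ 0.1 -0.8  0.7] T [ 0.    0.02 -0.01] w 0.0 gf 0.0
19.75 [ 0.5685 -0.2273  0.0993] yaw 91.12 F [-1.2 -0.4 -0.8] T [0.02 0.07 0.06] w 0.0002 gf 0.10592519771307707
20.0833 [ 0.5807 -0.227   0.0993] yaw 91.12 F [-0.5  0.6  0.3] T [ 0.04 -0.06 -0.05] w 0.0 gf 0.013314878451637924
```

```bash
python3 -m jog '[{"linear":[0,0.1,0],"roll":0},{"linear":[0,0.1,0],"roll":0},{"linear":[0,0.1,0],"roll":0},{"linear":[0,0,0],"roll":0}]' >/dev/null
python3 -c "from h import *;st()"
python3 -m jog '[{"linear":[0,0.1,0],"roll":0},{"linear":[0,0,0],"roll":0},{"linear":[0,0,0],"roll":0}]' >/dev/null
python3 -c "from h import *;st()"
python3 - <<'E'
from h import *
im=optics.get_image("scene")[...,::-1];im2=optics.get_image("top")[...,::-1]
cv2.imwrite("pics/v8.png",np.hstack([cv2.resize(im[190:290,220:340],(400,333),interpolation=cv2.INTER_CUBIC),cv2.resize(im2[145:245,240:360],(400,333),interpolation=cv2.INTER_CUBIC)]))
E
```

```text
20.4167 [ 0.5925 -0.2267  0.099 ] yaw 91.13 F [-0.2  0.  -0. ] T [ 0.02  0.04 -0.03] w -0.0 gf 0.03582002129405737
20.6667 [ 0.5956 -0.2266  0.099 ] yaw 91.11 F [-3.8 -0.1 -0.6] T [-0.02  0.5   0.05] w -0.0001 gf 1.5556176379323006
```

View pics/v8.png

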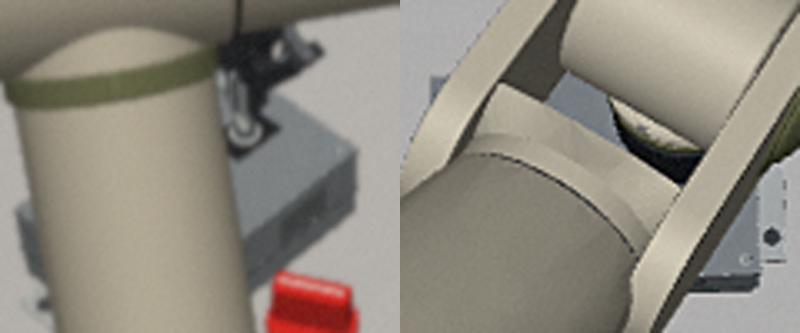

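The view is mostly hidden by the arm, but 3.8 N at x=0.5956 matches the predicted end stop. I'll press 2 mm more to be sure, then withdraw and look.

```bash
python3 -m jog '[{"linear":[0,0.05,0],"roll":0},{"linear":[0,0,0],"roll":0},{"linear":[0,0,0],"roll":0}]' >/dev/null
python3 -c "from h import *;st()"
python3 -m jog '[{"linear":[0,-0.4,0],"roll":0},{"linear":[0,-0.5,0],"roll":0},{"linear":[0,-0.5,0],"roll":0},{"linear":[0,0,-0.7],"roll":0},{"linear":[0,0,-0.7],"roll":0},{"linear":[0,0,-0.7],"roll":0},{"linear":[0.7,0,-0.5],"roll":0},{"linear":[0.7,0,0],"roll":0},{"linear":[0,0,0],"roll":0},{"linear":[0,0,0],"roll":0}]' >/dev/null
python3 snap.py w9
```

```text
21.0167 [ 0.5963 -0.2265  0.0989] yaw 91.1 F [-10.2  -0.9   0.6] T [-0.09  1.58 -0.01] w -0.0005 gf 5.034466534852982
21.85 [ 0.5413 -0.1709  0.2041] yaw 91.22 F [ 0.3 -0.4 -0.6] T [ 0.05 -0.03 -0.02] w 0.0002 gf 0.0
71.93033267137781 316.3878427794727 236.67012234777772 [0.01916442 0.         0.         0.         0.        ] [[1.0, 0.02, 0.008, 0.54], [0.021, -0.966, -0.259, -0.106], [0.003, 0.259, -0.966, 0.347], [0.0, 0.0, 0.0, 1.0]]
```

View pics/w9.png

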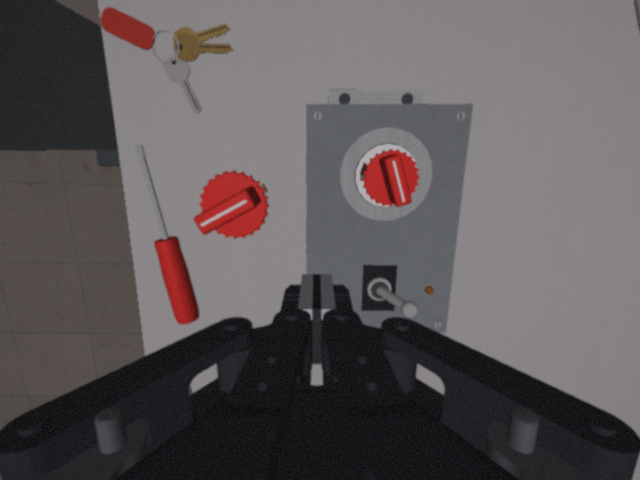

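The toggle now leans to the back, its tip at (409,310) against its base at (379,289). The carrier sits in the holder at (391,178), twisted to its notch angle, and the robot is clear. Handing in.

```bash
python3 -c "
from rig import env
print(env.close_job())"
```

```text
the job is handed in; nothing more can be done
None
```

The fuse carrier is locked in its holder, the toggle is pushed over to on, the robot is clear of everything, and the job is handed in at about 22 s; no verdict came back.

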